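Load the inspection carousel and hold the stone box under the lens

TASK

Put the square stone box that stands on the paper sorting pad into the nest of the carousel that matches its shape, fully seated, setting it down without dropping it, and let go of it. Then turn the carousel by one of its handles until the box stands centred under the magnifying lens, and keep hold of the handle so that the carousel stays still: the program finishes while holding it. Leave the round pots in their nests and do not disturb the tweezers, loupe, scoop or the stand.

Things in the scene. Friction and masses are not known exactly. Their poses are not given: they have to be found in the camera images.
- box_center (a point): Centre (half-way up) of the square stone box: black base, clear cover, 45 x 45 mm, 48 mm tall, about 80 g (may vary), the only square box; stands upright on the 2 mm thick white paper pad to the left of the carousel. Its x and y axes are square to its sides, z is up. Sides are flat and rigid.
- carousel: Aluminium disc, 300 mm across, on a free bearing without brake or detents; turns endlessly both ways. Origin on its vertical axis at the disc's underside, 22 mm above the table (disc top at 30 mm); x points to the square nest, z up. Hub 52 mm across, 16 mm high. Nests 100 mm from the axis, counter-clockwise from x: square 0, pot 72, pot 144, empty round 216, pot 288 degrees.
- square_nest (a point): The square nest: centre of its floor (the top of the disc), 100 mm from the carousel's axis. A grey frame 62 mm square outside, 49 mm square inside, 10 mm high, its mouth bevelled 2 mm. Axes are those of the carousel (x points outward from the carousel's axis); the frame's sides lie along them.
- round_nest (a point): The empty round nest: centre of its floor. A grey ring of 42 mm inside and 50 mm outside diameter, 10 mm high. The square box does not fit in it.
- handle_a: One of two alike black upright handles on the disc, at 108 degrees counter-clockwise from the carousel's x axis, 125 mm from its axis. A round grip, 22 mm across, free to revolve on its pin, from 42 to 98 mm above the table (top 8 mm tapered). Origin at the middle of its lower end; best gripped 38 mm above it. Pushed sideways it turns the carousel with under 1 N.
- handle_b: The same on the second handle, at 252 degrees. With the square nest below the lens the two handles stand symmetrically, 108 degrees to either side of the lens.
- lens (a point): Centre of the magnifying lens: clear glass in a black ring, 96 mm across, 14 mm thick (169 to 183 mm above the table), 100 mm from the carousel's axis: the square nest passes straight below it. x points level from the carousel's axis through the lens to its steel column (218 mm from the axis, 226 mm tall), z up. No room to load a nest from above under the lens.
- stand: The fixed grey stand that carries carousel, column and lens; origin on the carousel's axis at the table top, x axis towards the column. Its base is 250 mm across and 12 mm thick.
- pot_1_center (a point): Centre of a round pot, 38 mm diameter, 28 mm tall (top 58 mm above the table), standing loose in the round nest at 72 degrees.
- pot_2_center (a point): The same, in the round nest at 144 degrees.
- pot_3_center (a point): The same, in the round nest at 288 degrees.
- tweezers: Bystander: steel tweezers, 148 mm long, 13 mm wide, 9 mm high, lying on the pad beyond the box. Origin at the middle of the underside, x axis along them.
- loupe: Bystander: folding loupe, about 54 x 25 x 18 mm, lying at the left of the pad. Origin below its lens barrel.
- scoop: Bystander: steel stone scoop, pan 75 x 58 mm and 16 mm high with a 70 mm handle behind it (to its -x), lying at the far left of the pad. Origin at the middle of the pan's underside.

How it is judged (in metres and radians):
On the way:
1. the box is fully seated in the square nest and let go of (z of box_center in the frame of square_nest between 0.02 and 0.027 m and horizontal distance between box_center and square_nest below 0.005 m and angle between box_center's own z axis and vertical below 0.08 rad and contact force between the fingers and stone_box below 0.1 N), for 0.2 s.
At the end, for the whole second after the job is handed in: Box upright on the square nest's floor (3 mm in height, 5 mm sideways), nest centre within 8 mm of straight below the lens centre, carousel still, fingers holding a handle with over 1 N and the arm off the box, the three pots in their nests (z of box_center in the frame of square_nest between 0.02 and 0.027 m and horizontal distance between box_center and square_nest below 0.005 m and angle between box_center's own z axis and vertical below 0.08 rad and horizontal distance between square_nest and lens below 0.008 m and angular speed of carousel below 0.05 rad/s and (contact force between the fingers and handle_a above 1 N or contact force between the fingers and handle_b above 1 N) and contact force between the arm and stone_box below 0.1 N and z of each of pot_1_center, pot_2_center, pot_3_center in the frame of carousel below 0.026 m and distance between each of pot_1_center, pot_2_center, pot_3_center and carousel below 0.112 m); the arm keeps its last pose, push and grip.
It fails at once if the box is dropped (contact force between the fingers and stone_box below 0.05 N and linear speed of stone_box above 0.6 m/s).
It fails at once if a round pot is tipped over or thrown out of its nest (angle between any of pot_1_center, pot_2_center, pot_3_center's own z axis and vertical above 0.4 rad).
It fails at once if tweezers, loupe or scoop are disturbed (distance of any of tweezers, loupe, scoop from where it was at the start of the episode above 0.03 m).
It fails at once if the stand is struck hard (contact force between the arm and stand above 40 N).
It also fails if it takes over 53 s, if anything falls off the work surface, if the arm or the gripper's body presses on something with over 40 N, if the wrist force passes 120 N, or if a joint passes its speed limit or range.

ROBOT

A 7-joint arm with a two-finger parallel gripper is mounted at the origin on the work surface. World frame = base frame: x ahead of the robot, y to its left, z up, the work surface at z = 0. Lengths are in m, angles in degrees, forces in N, time in s.
With the tool pointing down it reaches from about 0.4 to 0.875 m from the base axis. Payload 6.5 kg.
Tool frame: the origin (TCP) lies between the finger pads; the fingertips stand 14 mm ahead of it and the grasp point (between the pads) lies 5 mm behind it; y points along the fingers, z is the direction in which the jaws open and shut, and the axes are right-handed (so a half turn about y gives the same grasp; the last joint's range is limited). The gripper opens to 85 mm and grips with 20 to 120 N. Pads are 22 mm wide; open, the fingers measure 114 mm over their backs; the gripper's body (76 mm by 85 mm) begins 54 mm behind the grasp point. The pads swing forward as they close: fully open they stand 13 mm farther back than shut.
Start: joints at [-72.892, 30.733, -0.252, 88.115, 0.149, 61.152, -4.079], TCP at [0.232, 0.607, 0.245] pointing down, gripper open.
Joint ranges: [-154.64, 154.64], [-21.42, 123.67], [-72.66, 72.17], [13.99, 137.28], [-74.86, 254.86], [10.95, 109.41], [-158.01, 158.01]. Speed limits (degrees/s): [136.94, 136.94, 180, 180, 180, 180, 180].

INTERFACE

Orientations are given as [roll, pitch, yaw] about the fixed x, y, z axes, in that order (R = Rz(yaw) Ry(pitch) Rx(roll)).
In Python, from workcell import arm gives the robot as it stands.
- The arm moves only by the tool carry_out, never from a script. Its argument "series" is a list of rows, each a list of 7 numbers: the gripper command: -1 is fully open, 1 is shut, values between are in proportion, then the shift along the world's x, y, z in m, then the turn, a rotation vector about the world's x, y, z in rad. A call has 1 to 12 rows; each row is the pose to reach, as a shift and turn from the pose commanded when the call began; what a row does not reach only later rows make up. A row lasts 1/8 s, in which the tool goes at most 62.5 mm and 10.7 degrees, less where a joint would pass 70% of its speed; a pose out of reach is approached as far as the arm can. A call with a gripper value outside its range is refused whole. The fingers move at their own pace and stop on an object; the grip force is fixed at half the most. Time passes only in rows, so rows that repeat a pose let the fingers close. It gives the time, the measured TCP pose, the force and the opening at its end, in the units of the state.
- arm.get_obs(): the state, without advancing time (a new reading comes with each control period).
- arm.read_camera(name): name is "side" or "top" or "wrist"; returns a dict with "image" (384x512x3 uint8, red, green, blue), "K" (3x3 intrinsics, pixels), "k1" (the pictures are not rectified: a ray, as slopes to the right and down, at radius r is drawn at 1 + k1 r^2 times it, then the intrinsics apply), "world_from_camera" (4x4, takes a point from camera to world coordinates). Camera axes: x right, y down, z forward; pixel columns grow to the right and rows downward; lengths in m; the calibration is good to about 2 mm. A picture is of the moment at which its call begins. There is no depth.
- arm.finish_job(): hands the job in, once; it reports no verdict.
The state is a dict: "t": time; "joints": joint angles; "qvel": joint speeds; "tau": joint torques, N m; "position": TCP position; "tcp_rot": TCP orientation; "contact_force": force on the tool from outside, world axes, zero at the start; "moment": the same for the moment, N m; "width": opening from 0.0 (shut) to 1.0 (fully open).
Only numpy, scipy, OpenCV 4.12 (cv2) and the standard library are available. Lean on these libraries where they do the work, as an engineer would, in place of code of your own. Each camera call takes 0.05 s, during which the arm holds its last target.

## Working session

There is one attempt and no reset: what is moved stays moved. The work goes in short steps, Python scripts to look and compute and a tool call to move; the robot and the scene stay as the last step left them, time stands still between calls to the robot, and variables do not carry over. Pictures are saved under pics/ and viewed, and the job is handed in when it is done.

Besides the shell and the picture viewer there is one more tool, called after "Emit:" as name([rows], argument=value, ...), one row to a line, values as JSON. carry_out: Moves the arm, as the interface text tells. Its arguments: {"type":"object","properties":{"series":{"type":"array"}},"required":["series"]}

```bash
mkdir -p pics
cat > h.py <<'E'
import numpy as np, cv2
from workcell import arm
def shot(n,tag):
    c=arm.read_camera(n); cv2.imwrite(f'pics/{tag}.png',c['image'][:,:,::-1]); np.savez(f'pics/{tag}.npz',**{k:np.array(v) for k,v in c.items()}); return c
def load(tag): return dict(np.load(f'pics/{tag}.npz'))
def ray(c,u,v):
    K=np.array(c['K']);k1=float(c['k1']);T=np.array(c['world_from_camera'])
    d=np.array([k1,0,0,0.]); p=cv2.undistortPointsIter(np.array([[[u,v]]],float),K,d,None,None,(3,100,1e-12))[0,0]
    return T[:3,3],T[:3,:3]@np.array([p[0],p[1],1.])
def onz(c,u,v,z):
    o,d=ray(c,u,v); return o+d*(z-o[2])/d[2]
def proj(c,P):
    T=np.linalg.inv(np.array(c['world_from_camera']));rv,_=cv2.Rodrigues(T[:3,:3])
    return cv2.projectPoints(np.array(P,float).reshape(-1,1,3),rv,T[:3,3],np.array(c['K']),np.array([float(c['k1']),0,0,0]))[0][:,0]
E
python3 - <<'E'
from h import *
for n in ['top','side','wrist']:
    c=shot(n,n+'0'); print(n,c['K'],c['k1'],np.round(c['world_from_camera'],3))
print(arm.get_obs())
E
```

```text
top [[476.54670981   0.         254.59096656]
 [  0.         476.54670981 198.99202029]
 [  0.           0.           1.        ]] -0.03231556700100328 [[-0.024 -0.994  0.103  0.469]
 [-1.     0.024  0.004  0.095]
 [-0.006 -0.103 -0.995  1.305]
 [ 0.     0.     0.     1.   ]]
side [[382.92565017   0.         256.93055144]
 [  0.         382.92565017 190.51108021]
 [  0.           0.           1.        ]] -0.1309582503991324 [[ 0.946 -0.242  0.216  0.41 ]
 [-0.324 -0.703  0.633 -0.5  ]
 [-0.002 -0.668 -0.744  0.843]
 [ 0.     0.     0.     1.   ]]
wrist [[276.41429271   0.         250.03477583]
 [  0.         276.41429271 190.37148184]
 [  0.           0.           1.        ]] 0.006816981733759034 [[ 0.356  0.896  0.265  0.164]
 [ 0.935 -0.341 -0.101  0.633]
 [-0.     0.284 -0.959  0.374]
 [ 0.     0.     0.     1.   ]]
{'t': 0.15, 'joints': array([-72.89283182,  30.76877436,  -0.25344239,  88.15674238,
         0.14897528,  61.15130526,  -4.08035515]), 'qvel': array([-0.01262598, -0.12090294,  0.10262829, -0.21700126, -0.08425425,
       -0.07817954,  0.02985548]), 'tau': array([ 2.09438527e-03, -5.83787048e+01,  1.05006427e+00, -2.59351659e+01,
        1.25394991e-02,  6.39599544e-03, -2.92983792e-06]), 'position': array([0.23173269, 0.60679903, 0.24460684]), 'tcp_rot': array([-9.00762482e+01, -6.17761617e-03, -2.08976972e+01]), 'contact_force': array([ 0.26149409, -0.77901108,  0.24302221]), 'moment': array([0.05944002, 0.02593778, 0.03265784]), 'width': 1.0006432341256375}
```

View pics/top0.png

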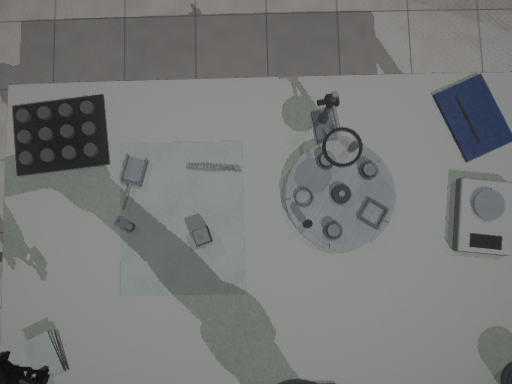

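View pics/side0.png

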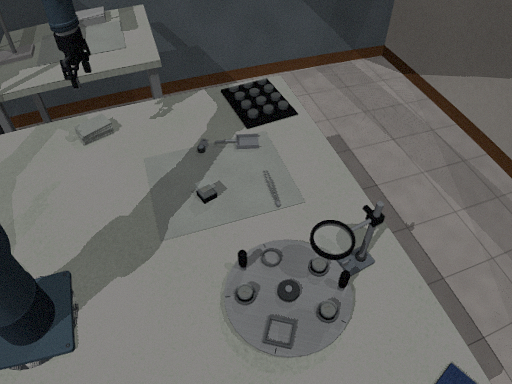

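View pics/wrist0.png

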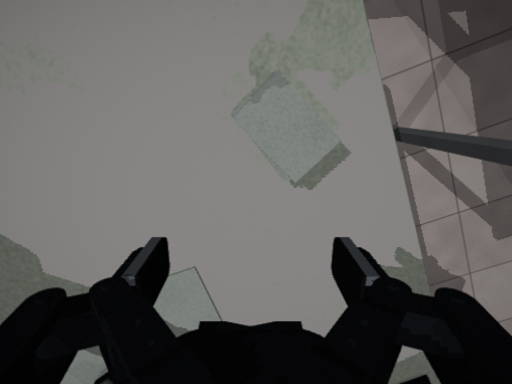

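Run:
```python
from h import *
t=load('top0')['image'][:,:,::-1]; s=load('side0')['image'][:,:,::-1]
cv2.imwrite('pics/z1.png',cv2.convertScaleAbs(cv2.resize(t[85:265,270:410],None,fx=4.2,fy=3.33*4.2/3.33/1.3,interpolation=3),alpha=1.6))
cv2.imwrite('pics/z2.png',cv2.convertScaleAbs(cv2.resize(t[205:255,180:240],None,fx=10,fy=10,interpolation=3),alpha=1.6))
cv2.imwrite('pics/z3.png',cv2.convertScaleAbs(cv2.resize(s[165:365,180:390],None,fx=3,fy=3,interpolation=3),alpha=1.6))
```

```text
(no output)
```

View pics/z1.png

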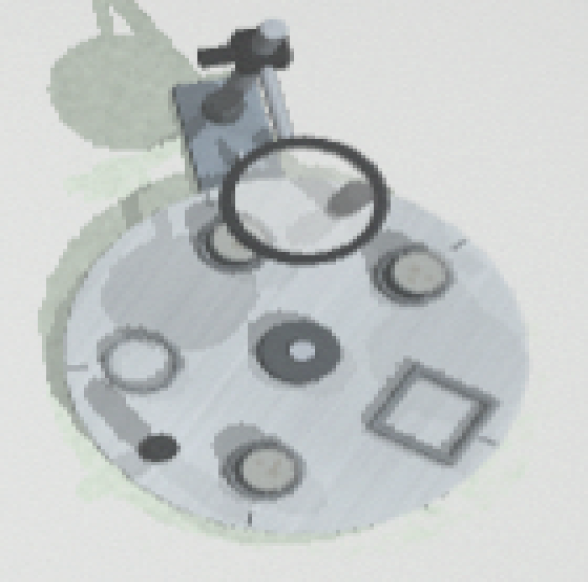

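View pics/z2.png

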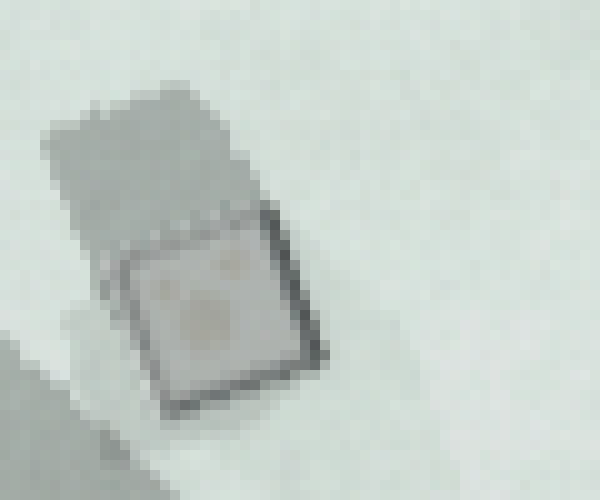

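View pics/z3.png

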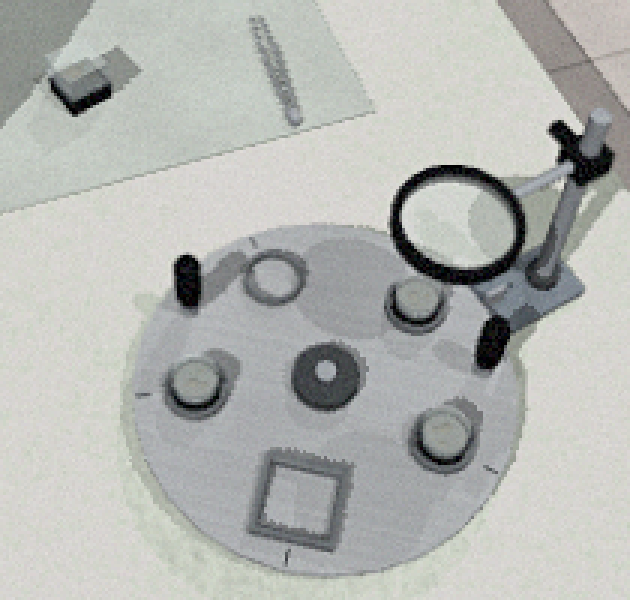

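Run:
```python
from h import *
c=load('top0');s=load('side0')
def T(x,y): return 270+(x+.5)/4.2-.5, 85+(y+.5)/(4.2/1.3)-.5
def S(x,y): return 180+(x+.5)/3-.5,165+(y+.5)/3-.5
p=lambda a:np.round(a,4)
hub=onz(c,*T(302,350),.046); print('hub top',p(hub),'dark',p(onz(c,*T(298,352),.046)))
print('hub side',p(onz(s,*S(325,369),.046)), 'white')
# disc edge points 
pts=np.array([onz(c,*T(*q),.030)[:2] for q in [(68,340),(526,340),(140,500),(450,500),(120,235),(470,235),(300,533),(80,410),(510,420)]])
A=np.c_[2*pts,np.ones(len(pts))]; x=np.linalg.lstsq(A,(pts**2).sum(1),rcond=None)[0]; print('disc',p(x[:2]),np.sqrt(x[2]+x[:2]@x[:2]))
pts=np.array([onz(s,*S(*q),.030)[:2] for q in [(134,395),(522,400),(330,575),(330,225),(180,285),(180,510),(470,510),(240,233)]])
A=np.c_[2*pts,np.ones(len(pts))]; x=np.linalg.lstsq(A,(pts**2).sum(1),rcond=None)[0]; print('disc side',p(x[:2]),np.sqrt(x[2]+x[:2]@x[:2]))
for nm,q in dict(l=(365,428),t=(408,357),r=(498,406),b=(452,468)).items(): print('nest',nm,p(onz(c,*T(*q),.04)))
for nm,q in dict(a=(266,449),b=(354,462),c_=(334,550),d=(248,535)).items(): print('nestS',nm,p(onz(s,*S(*q),.04)))
print('lens',p(onz(c,*T(303,200),.176)),p(onz(s,*S(458,224),.176)))
for q in [(188,262),(493,322)]: print('handle top S',p(onz(s,*S(*q),.098)))
for q in [(160,447),(350,198)]: print('handle top T',p(onz(c,*T(*q),.098)))
```

```text
hub top [ 0.61   -0.1313  0.046 ] dark [ 0.6084 -0.1286  0.046 ]
hub side [ 0.6108 -0.1296  0.046 ] white
disc [ 0.6071 -0.1303] 0.1500011235193011
disc side [ 0.6116 -0.1322] 0.14915026692946148
nest l [ 0.5452 -0.1695  0.04  ]
nest t [ 0.6032 -0.1996  0.04  ]
nest r [ 0.5612 -0.2548  0.04  ]
nest b [ 0.5109 -0.2231  0.04  ]
nestS a [ 0.5469 -0.1736  0.04  ]
nestS b [ 0.6042 -0.2045  0.04  ]
nestS c_ [ 0.5659 -0.2605  0.04  ]
nestS d [ 0.5128 -0.2305  0.04  ]
lens [ 0.708  -0.1133  0.176 ] [ 0.7086 -0.1164  0.176 ]
handle top S [ 0.5324 -0.0353  0.098 ]
handle top S [ 0.7294 -0.1598  0.098 ]
handle top T [ 0.5298 -0.033   0.098 ]
handle top T [ 0.7254 -0.1566  0.098 ]
```

Run:
```python
from h import *
c=load('top0');s=load('side0')
cv2.imwrite('pics/z4.png',cv2.convertScaleAbs(cv2.resize(s['image'][170:215,180:240,::-1],None,fx=12,fy=12,interpolation=3),alpha=1.6))
def Z(x,y): return 180+(x+.5)/10-.5,205+(y+.5)/10-.5
p=lambda a:np.round(a,4)
C=[onz(c,*Z(*q),.05)[:2] for q in [(122,262),(262,215),(308,358),(165,400)]]
C=np.array(C);print(p(C),p(C.mean(0)))
for i in range(4):
    d=C[(i+1)%4]-C[i];print(np.linalg.norm(d),np.degrees(np.arctan2(d[1],d[0]))%90)
B=np.array([onz(c,*Z(*q),.002)[:2] for q in [(325,365),(170,415),(270,205)]]);print(p(B))
```

```text
[[0.5192 0.2675]
 [0.5307 0.2305]
 [0.4928 0.2189]
 [0.4827 0.2566]] [0.5063 0.2434]
0.03881171681553158 17.236436801782062
0.039561240537141426 17.023491167209755
0.03906820950854505 15.010835655516317
0.038045619583186537 16.673109670327698
[[0.4917 0.219 ]
 [0.4791 0.2615]
 [0.5357 0.2334]]
```

View pics/z4.png

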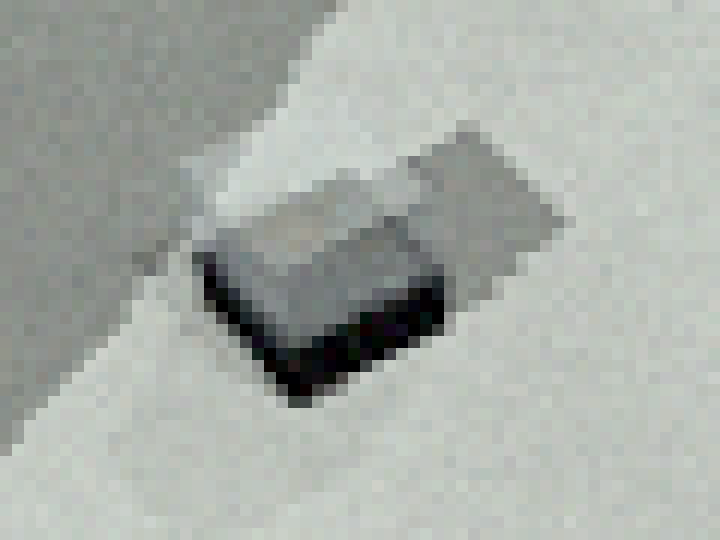

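Emit:
carry_out([
  [-1,0.275,-0.36,-0.045,0,0,-0.91],
  [-1,0.275,-0.36,-0.045,0,0,-0.91],
  [-1,0.275,-0.36,-0.045,0,0,-0.91],
  [-1,0.275,-0.36,-0.045,0,0,-0.91],
  [-1,0.275,-0.36,-0.045,0,0,-0.91],
  [-1,0.275,-0.36,-0.045,0,0,-0.91],
  [-1,0.275,-0.36,-0.045,0,0,-0.91],
  [-1,0.275,-0.36,-0.045,0,0,-0.91],
  [-1,0.275,-0.36,-0.045,0,0,-0.91],
  [-1,0.275,-0.36,-0.045,0,0,-0.91],
  [-1,0.275,-0.36,-0.045,0,0,-0.91],
])

```text
t: 1.52
position: [0.5058, 0.2493, 0.2003]
tcp_rot: [-90.0, 0.1, -72.8]
contact_force: [-0.5, -0.2, 0.8]
width: 1.006
```

Run:
```python
from h import *
c=shot('wrist','w1'); o=arm.get_obs(); print({k:o[k] for k in['t','position','tcp_rot','joints']})
cv2.imwrite('pics/w1z.png',cv2.convertScaleAbs(cv2.resize(c['image'][:,:,::-1],None,fx=1.5,fy=1.5,interpolation=3),alpha=1.5))
```

```text
{'t': 1.575, 'position': array([0.50597058, 0.24896175, 0.20033261]), 'tcp_rot': array([-9.00067616e+01,  3.83738410e-02, -7.28746883e+01]), 'joints': array([-43.14648921,  25.99042527,  16.20038687, 104.56673662,
        -9.14056099,  50.70419102,  -5.56681478])}
```

View pics/w1z.png

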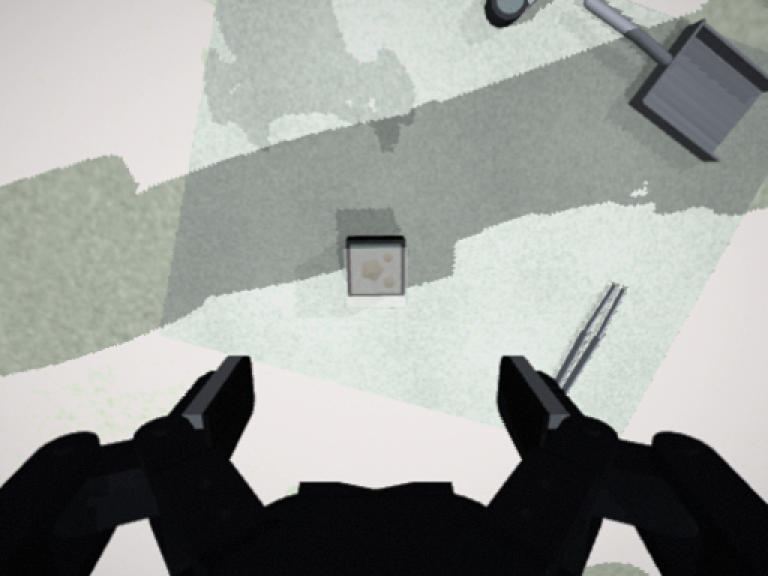

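Run:
```python
from h import *
c=load('w1')
cv2.imwrite('pics/w1y.png',cv2.convertScaleAbs(cv2.resize(c['image'][145:215,215:285,::-1],None,fx=8,fy=8,interpolation=0),alpha=1.5))
```

```text
(no output)
```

View pics/w1y.png

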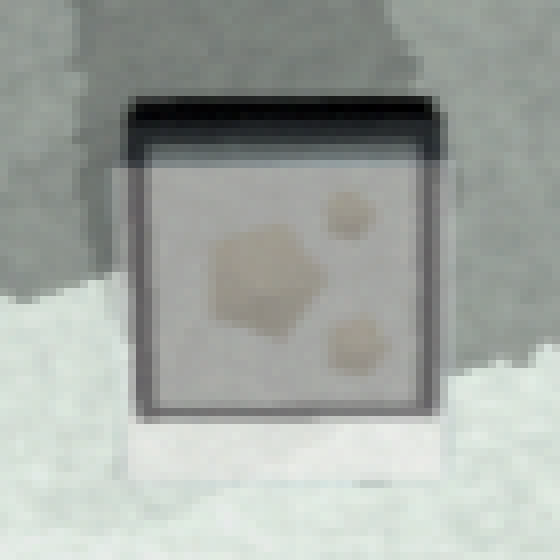

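Run:
```python
from h import *
c=load('w1');t=load('top0');s=load('side0')
W=lambda x,y:(215+x/8-.5,145+y/8-.5)
p=lambda a:np.round(a,4)
for z,qs in ((.002,[(128,96),(440,96)]),(.05,[(112,162),(456,162),(448,487),(122,487)])):
    P=np.array([onz(c,*W(*q),z) for q in qs]);print(z,p(P),np.linalg.norm(P[1]-P[0]),P.mean(0)); d=P[1]-P[0];print(np.degrees(np.arctan2(d[1],d[0])))
def box(cx,cy,a):
    a=np.radians(a);R=np.array([[np.cos(a),-np.sin(a)],[np.sin(a),np.cos(a)]])
    q=np.array([[1,1],[1,-1],[-1,-1],[-1,1]])*.0225@R.T+[cx,cy]
    return np.vstack([np.c_[q,[.002]*4],np.c_[q,[.05]*4]])
for cam,n in((c,'w1'),(t,'top0'),(s,'side0')):print(n,np.round(proj(cam,box(.5074,.2475,17)),1).tolist())
```

```text
0.002 [[0.4787 0.2601 0.002 ]
 [0.5231 0.2739 0.002 ]] 0.04653952118703112 [0.50091438 0.26698794 0.002     ]
17.208980432605987
0.05 [[0.48   0.2599 0.05  ]
 [0.5222 0.273  0.05  ]
 [0.5352 0.2307 0.05  ]
 [0.4934 0.2178 0.05  ]] 0.04417708031615048 [0.50768419 0.24535582 0.05      ]
17.20876777531524
w1 [[269.3, 154.9], [268.5, 191.1], [232.1, 191.0], [231.5, 154.8], [272.5, 162.4], [271.3, 203.9], [229.3, 203.8], [228.5, 162.2]]
top0 [[191.2, 230.3], [206.9, 225.1], [211.9, 240.8], [196.2, 246.0], [188.7, 229.6], [204.9, 224.2], [210.2, 240.5], [193.9, 245.9]]
side0 [[208.8, 186.8], [216.8, 196.0], [203.5, 202.9], [195.7, 193.4], [207.3, 175.6], [215.4, 184.8], [201.7, 191.8], [193.7, 182.3]]
```

Emit:
carry_out([
  [-1,0.0005,-0.0015,-0.06,0,0,0],
  [-1,0.0005,-0.0015,-0.11,0,0,0],
  [-1,0.0005,-0.0015,-0.14,0,0,0],
  [-1,0.0005,-0.0015,-0.165,0,0,0],
  [-1,0.0005,-0.0015,-0.165,0,0,0],
  [-1,0.0005,-0.0015,-0.165,0,0,0],
])

```text
t: 2.33
position: [0.5079, 0.2465, 0.0363]
tcp_rot: [-89.9, 0.0, -73.0]
contact_force: [0.1, 0.9, 0.1]
width: 1.002
```

Run:
```python
from h import *
c=shot('wrist','w2'); o=arm.get_obs(); print({k:o[k] for k in['t','position','tcp_rot','contact_force']})
cv2.imwrite('pics/w2z.png',cv2.convertScaleAbs(c['image'][:,:,::-1],alpha=1.5))
```

```text
{'t': 2.375, 'position': array([0.50812609, 0.24650018, 0.03653298]), 'tcp_rot': array([-8.98847287e+01,  2.95058793e-02, -7.30097141e+01]), 'contact_force': array([-0.71177021,  0.80307373,  0.80865973])}
```

View pics/w2z.png

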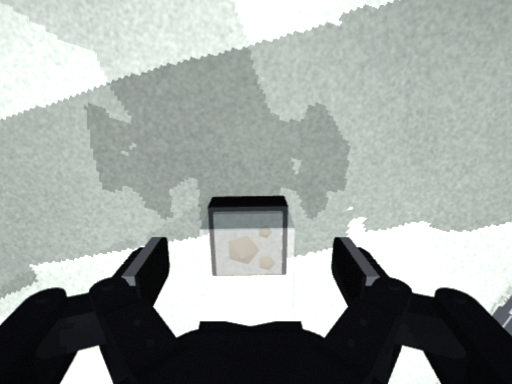

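Emit:
carry_out([
  [-1,0,-0.001,-0.005,0,0,0],
  [-1,0,-0.001,-0.005,0,0,0],
  [1,0,-0.001,-0.005,0,0,0],
  [1,0,-0.001,-0.005,0,0,0],
  [1,0,-0.001,-0.005,0,0,0],
  [1,0,-0.001,-0.005,0,0,0],
  [1,0,-0.001,-0.005,0,0,0],
  [1,0,-0.001,-0.005,0,0,0],
])

```text
t: 3.38
position: [0.5077, 0.2448, 0.0307]
tcp_rot: [-90.0, 0.0, -73.0]
contact_force: [-0.7, -0.4, 5.9]
width: 0.519
```

Run:
```python
from h import *
c=shot('wrist','w3'); o=arm.get_obs(); print({k:o[k] for k in['t','position','tcp_rot','contact_force','width']})
cv2.imwrite('pics/w3z.png',cv2.convertScaleAbs(c['image'][:,:,::-1],alpha=1.5))
```

```text
{'t': 3.425, 'position': array([0.50773805, 0.24487714, 0.03065954]), 'tcp_rot': array([-8.99606398e+01,  8.98124032e-03, -7.30397717e+01]), 'contact_force': array([0.60221321, 0.55140042, 5.62901758]), 'width': 0.5159090151842738}
```

View pics/w3z.png

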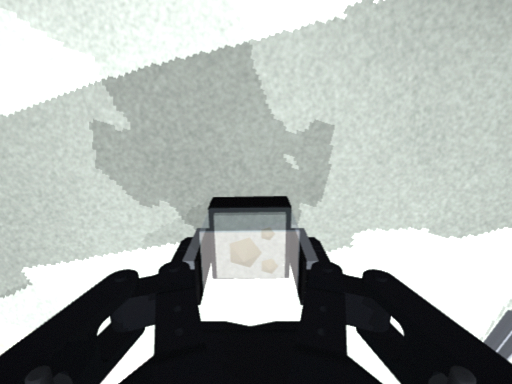

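Emit:
carry_out([
  [1,0,0,0.04,0,0,0],
  [1,0,0,0.09,0,0,0],
  [1,0,-0.03,0.13,0,0,-0.1],
  [1,0.01,-0.08,0.13,0,0,-0.25],
  [1,0.01,-0.13,0.13,0,0,-0.4],
  [1,0.01,-0.19,0.13,0,0,-0.55],
  [1,0.015,-0.25,0.13,0,0,-0.7],
  [1,0.015,-0.31,0.13,0,0,-0.8],
  [1,0.015,-0.37,0.13,0,0,-0.856],
  [1,0.016,-0.43,0.13,0,0,-0.856],
  [1,0.016,-0.48,0.13,0,0,-0.856],
  [1,0.016,-0.51,0.13,0,0,-0.856],
])

```text
t: 4.92
position: [0.5223, -0.2684, 0.16]
tcp_rot: [-90.0, -0.1, -122.3]
contact_force: [-0.1, 0.6, -0.6]
width: 0.516
```

Emit:
carry_out([
  [1,0,0,0,0,0,0],
  [1,0,0,0,0,0,0],
  [1,0,0,0,0,0,0],
])

```text
t: 5.3
position: [0.5237, -0.2635, 0.16]
tcp_rot: [-90.0, 0.0, -122.0]
contact_force: [-0.1, -0.0, -0.9]
width: 0.52
```

Run:
```python
from h import *
c=shot('wrist','w4'); o=arm.get_obs(); print({k:o[k] for k in['t','position','tcp_rot','contact_force','width','joints']})
cv2.imwrite('pics/w4z.png',cv2.convertScaleAbs(cv2.resize(c['image'][:,:,::-1],None,fx=1.5,fy=1.5,interpolation=3),alpha=1.4))
```

```text
{'t': 5.35, 'position': array([ 0.52372384, -0.26366538,  0.16010354]), 'tcp_rot': array([-9.00375409e+01,  3.50553967e-02, -1.21961434e+02]), 'contact_force': array([-0.50823511,  0.49936698, -0.35506185]), 'width': 0.5189181396029333, 'joints': array([  0.55856279,  33.45150621,  29.94659304, 103.36162883,
       -21.45961734,  48.93116793,   8.75967953])}
```

View pics/w4z.png

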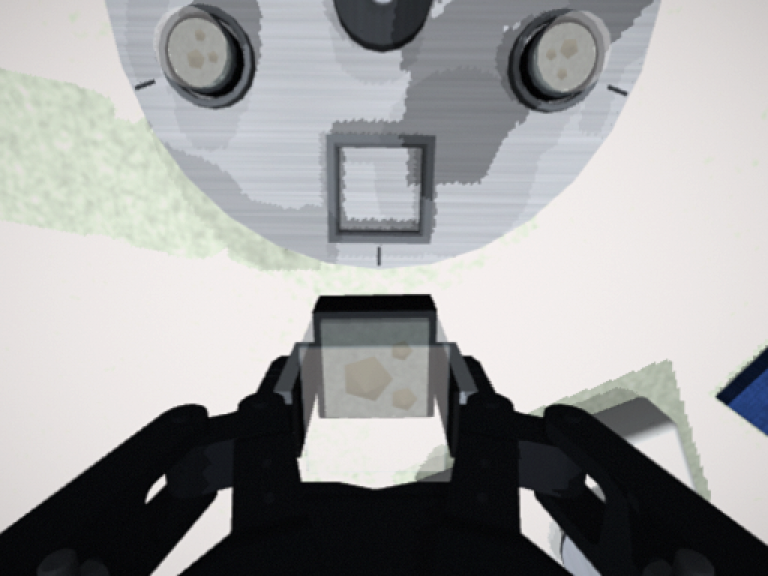

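Run:
```python
from h import *
c=load('w4')
cv2.imwrite('pics/w4y.png',cv2.convertScaleAbs(cv2.resize(c['image'][80:180,205:305,::-1],None,fx=6,fy=6,interpolation=0),alpha=1.5))
```

```text
(no output)
```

View pics/w4y.png

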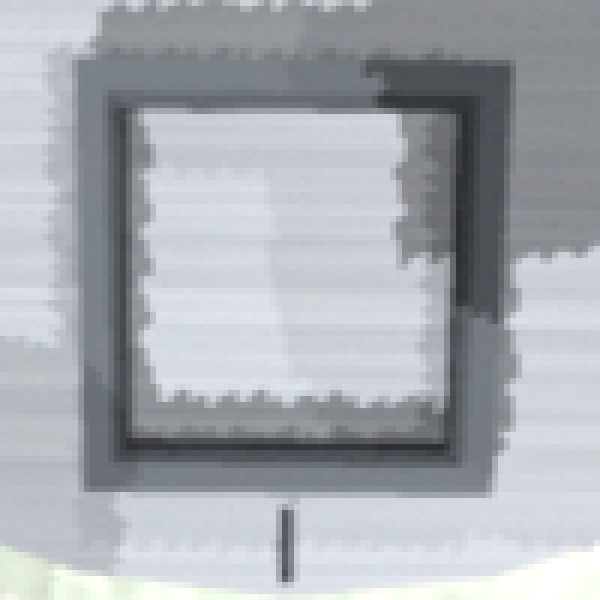

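Run:
```python
from h import *
c=load('w4');p=lambda a:np.round(a,4)
W=lambda x,y:(205+x/6-.5,80+y/6-.5)
P=np.array([onz(c,*W(*q),.04) for q in[(77,60),(512,62),(493,493),(82,490)]])[:,:2];print(p(P),p(P.mean(0)))
for i in range(4):
    d=P[(i+1)%4]-P[i];print(np.linalg.norm(d),np.degrees(np.arctan2(d[1],d[0])))
T=np.array(c['world_from_camera']);o=arm.get_obs()
# inner floor corners z=.03
Q=np.array([onz(c,*W(*q),.03) for q in[(128,108),(455,108),(447,440),(130,440)]])[:,:2];print(p(Q),p(Q.mean(0)))
# box held bottom far corners & sides (z bottom = tcp-0.0287)
zb=o['position'][2]-.0287
B=np.array([onz(c,u/1.5-.2,v/1.5-.2,zb)[:2] for u,v in[(313,295),(437,295)]]);d=B[1]-B[0]
print(p(B),np.linalg.norm(d),np.degrees(np.arctan2(d[1],d[0])));n=np.array([d[1],-d[0]])/np.linalg.norm(d)
print('box c',p(B.mean(0)+n*.0225),'tcp',p(o['position']), T[:3,3])
print('mark',p(onz(c,*W(287,545),.03)))
```

```text
[[ 0.5467 -0.1734]
 [ 0.5989 -0.2061]
 [ 0.566  -0.2583]
 [ 0.5131 -0.2249]] [ 0.5562 -0.2157]
0.06155748807748036 -32.15407259734774
0.06167530389411845 -122.22308934151069
0.06252834177004188 147.69628513804057
0.06152082566641505 56.87271050851497
[[ 0.5488 -0.1818]
 [ 0.59   -0.2074]
 [ 0.5642 -0.2494]
 [ 0.5219 -0.2232]] [ 0.5562 -0.2155]
[[ 0.5143 -0.2311]
 [ 0.5564 -0.2573]] 0.049618792828553686 -31.86761510190321
box c [ 0.5235 -0.2633] tcp [ 0.5237 -0.2637  0.1601] [ 0.56236075 -0.20156813  0.28952896]
mark [ 0.534  -0.2505  0.03  ]
```

Emit:
carry_out([
  [1,0.0325,0.0475,0,0,0,-0.004],
  [1,0.0325,0.0475,-0.03,0,0,-0.004],
  [1,0.0325,0.0475,-0.06,0,0,-0.004],
  [1,0.0325,0.0475,-0.078,0,0,-0.004],
  [1,0.0325,0.0475,-0.078,0,0,-0.004],
  [1,0.0325,0.0475,-0.078,0,0,-0.004],
])

```text
t: 6.1
position: [0.5565, -0.2182, 0.0833]
tcp_rot: [-89.9, 0.0, -122.3]
contact_force: [-0.0, -0.5, -1.3]
width: 0.512
```

Run:
```python
from h import *
c=shot('wrist','w5'); o=arm.get_obs(); print({k:o[k] for k in['t','position','tcp_rot','contact_force','width']})
cv2.imwrite('pics/w5z.png',cv2.convertScaleAbs(cv2.resize(c['image'][150:300,150:350,::-1],None,fx=4,fy=4,interpolation=0),alpha=1.4))
```

```text
{'t': 6.15, 'position': array([ 0.55671328, -0.21822398,  0.08349242]), 'tcp_rot': array([-8.98852913e+01,  2.64765984e-02, -1.22321996e+02]), 'contact_force': array([ 0.50869613, -0.00344022, -0.41937908]), 'width': 0.516227703172185}
```

View pics/w5z.png

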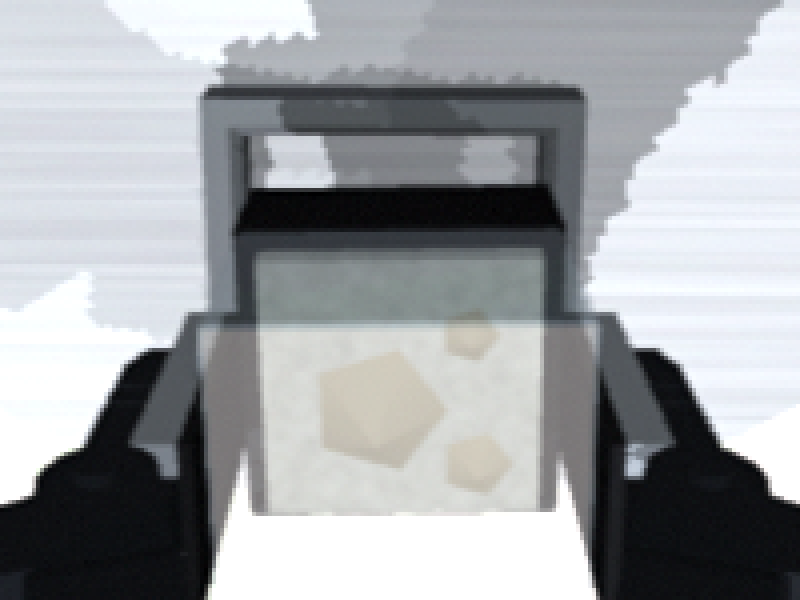

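Run:
```python
from h import *
c=load('w5');p=lambda a:np.round(a,4)
W=lambda x,y:(150+x/4-.5,150+y/4-.5)
e=np.radians(-32.2);ex=np.array([np.cos(e),np.sin(e)]);er=np.array([-ex[1],ex[0]]) # tangential(image right), toward camera(radial inward)
def f(qs,z):
    P=np.array([onz(c,*W(*q),z)[:2] for q in qs]);d=P[1]-P[0];return P.mean(0),np.linalg.norm(d),np.degrees(np.arctan2(d[1],d[0]))
n=f([(204,98),(584,98)],.04);b=f([(249,187),(549,187)],.0548);n2=f([(229,128),(561,128)],.04)
print(n,b,n2)
bc=b[0]-er*.0225; nc=n[0]-er*.031; nc2=n2[0]-er*.0265
print('box',p(bc),'nest',p(nc),p(nc2));
```

```text
(array([ 0.5729982 , -0.18960094]), np.float64(0.06084193467472289), np.float64(-32.274049934937494)) (array([ 0.56822502, -0.19869413]), np.float64(0.044974180059759214), np.float64(-32.27865707410884)) (array([ 0.57047657, -0.19387605]), np.float64(0.05358207566617963), np.float64(-32.27562797986408))
box [ 0.5562 -0.2177] nest [ 0.5565 -0.2158] [ 0.5564 -0.2163]
```

Emit:
carry_out([
  [1,0,0.0015,-0.006,0,0,0],
  [1,0,0.0015,-0.01,0,0,0],
  [1,0,0.0015,-0.01,0,0,0],
  [1,0,0.0015,-0.01,0,0,0],
])

```text
t: 6.65
position: [0.5559, -0.2164, 0.0723]
tcp_rot: [-90.0, -0.0, -122.3]
contact_force: [0.8, 0.1, -0.3]
width: 0.516
```

Run:
```python
from h import *
c=shot('wrist','w6'); o=arm.get_obs(); print({k:o[k] for k in['t','position','tcp_rot','contact_force','width']})
cv2.imwrite('pics/w6z.png',cv2.convertScaleAbs(cv2.resize(c['image'][150:300,150:350,::-1],None,fx=4,fy=4,interpolation=0),alpha=1.4))
```

```text
{'t': 6.7, 'position': array([ 0.55595382, -0.21640057,  0.0723871 ]), 'tcp_rot': array([-8.99895451e+01, -2.80940352e-03, -1.22318219e+02]), 'contact_force': array([ 0.30243532,  0.61618694, -0.43998011]), 'width': 0.5171500409634603}
```

View pics/w6z.png

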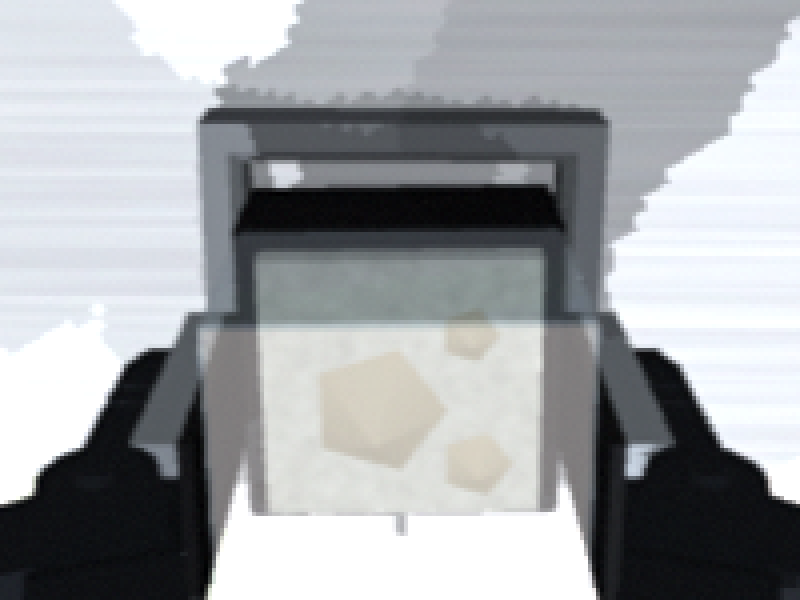

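```bash
sed -i '$a\
def nb(tag,nq,bq,zb):\
    c=load(tag);W=lambda x,y:(150+x/4-.5,150+y/4-.5);e=np.radians(-32.3);er=np.array([-np.sin(e),np.cos(e)])\
    g=lambda qs,z:np.mean([onz(c,*W(*q),z)[:2] for q in qs],0)\
    n=g(nq,.04)-er*.031;b=g(bq,zb)-er*.0225;return n,b,n-b' h.py
python3 - <<'E'
from h import *
print(nb('w6',[(199,123),(608,123)],[(248,187),(549,187)],.0436))
E
```

```text
(array([ 0.55628556, -0.21588695]), array([ 0.55539755, -0.21590481]), array([8.88018702e-04, 1.78624960e-05]))
```

Emit:
carry_out([
  [1,0.0008,0,-0.002,0,0,0],
  [1,0.0008,0,-0.006,0,0,0],
  [1,0.0008,0,-0.009,0,0,0],
  [1,0.0008,0,-0.011,0,0,0],
  [1,0.0008,0,-0.013,0,0,0],
  [1,0.0008,0,-0.0135,0,0,0],
  [1,0.0008,0,-0.0135,0,0,0],
])

```text
t: 7.58
position: [0.5567, -0.2163, 0.0588]
tcp_rot: [-90.0, -0.0, -122.3]
contact_force: [0.9, -0.3, 0.7]
width: 0.522
```

Run:
```python
from h import *
c=shot('wrist','w7'); o=arm.get_obs(); print({k:o[k] for k in['t','position','tcp_rot','contact_force','width']})
cv2.imwrite('pics/w7z.png',cv2.convertScaleAbs(cv2.resize(c['image'][150:300,150:350,::-1],None,fx=4,fy=4,interpolation=0),alpha=1.4))
```

```text
{'t': 7.625, 'position': array([ 0.55671429, -0.21634006,  0.0588394 ]), 'tcp_rot': array([-8.99952455e+01, -1.11327527e-03, -1.22318917e+02]), 'contact_force': array([-0.51734906,  0.19586775, -0.24237191]), 'width': 0.5156400923338768}
```

View pics/w7z.png

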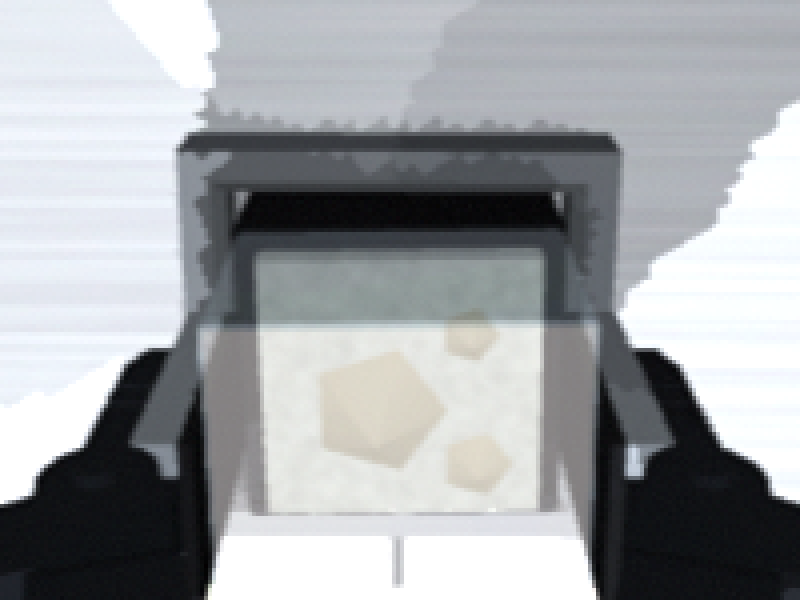

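Emit:
carry_out([
  [1,0,0,-0.001,0,0,0],
  [1,0,0,-0.001,0,0,0],
  [1,0,0,-0.001,0,0,0],
])

```text
t: 8.0
position: [0.5575, -0.2168, 0.0587]
tcp_rot: [-89.9, 0.0, -122.3]
contact_force: [-0.4, 0.6, 4.7]
width: 0.517
```

Emit:
carry_out([
  [-0.5,0,0,0,0,0,0],
  [-0.5,0,0,0,0,0,0],
  [-0.5,0,0,0,0,0,0],
  [-0.5,0,0,0,0,0,0],
  [-0.5,0,0,0.03,0,0,0],
  [-0.5,0,0,0.07,0,0,0],
  [-0.5,0,0,0.12,0,0,0],
  [-0.5,0,0,0.12,0,0,0],
])

```text
t: 9.0
position: [0.559, -0.2176, 0.1817]
tcp_rot: [-89.6, 0.1, -122.3]
contact_force: [-0.4, -0.3, -0.1]
width: 0.752
```

Run:
```python
from h import *
c=shot('wrist','w8'); o=arm.get_obs(); print({k:o[k] for k in['t','position','tcp_rot','contact_force','width','joints']})
c2=shot('top','top8')
cv2.imwrite('pics/w8z.png',cv2.convertScaleAbs(cv2.resize(c['image'][:,:,::-1],None,fx=1.5,fy=1.5,interpolation=3),alpha=1.4))
s=shot('side','side8')
cv2.imwrite('pics/s8z.png',cv2.convertScaleAbs(cv2.resize(s['image'][165:365,180:390,::-1],None,fx=3,fy=3,interpolation=3),alpha=1.6))
```

```text
{'t': 9.05, 'position': array([ 0.55775057, -0.2166413 ,  0.17938869]), 'tcp_rot': array([-8.98101555e+01,  6.96329615e-02, -1.22307985e+02]), 'contact_force': array([ 0.43507101,  0.37807862, -0.57449062]), 'width': 0.7482241099115774, 'joints': array([ -5.27202012,  32.99250496,  30.8676706 , 101.04660392,
       -20.94569617,  51.5373194 ,   2.38006593])}
```

View pics/w8z.png

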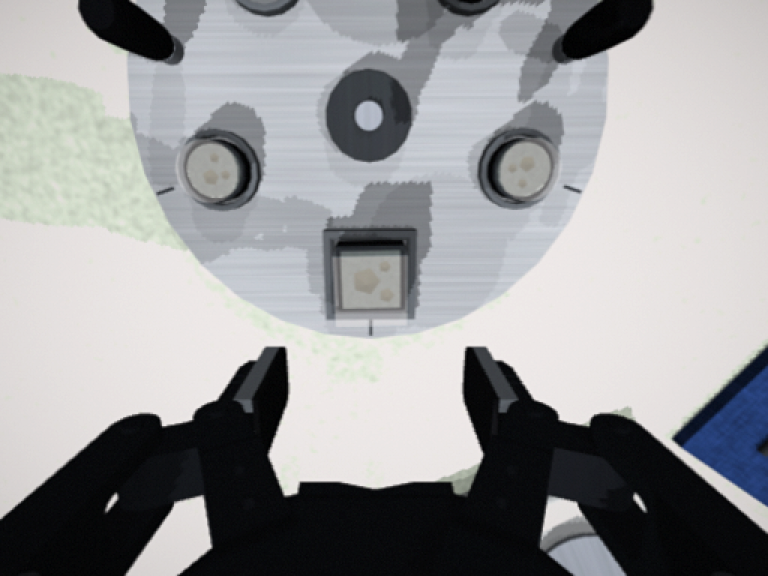

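View pics/s8z.png

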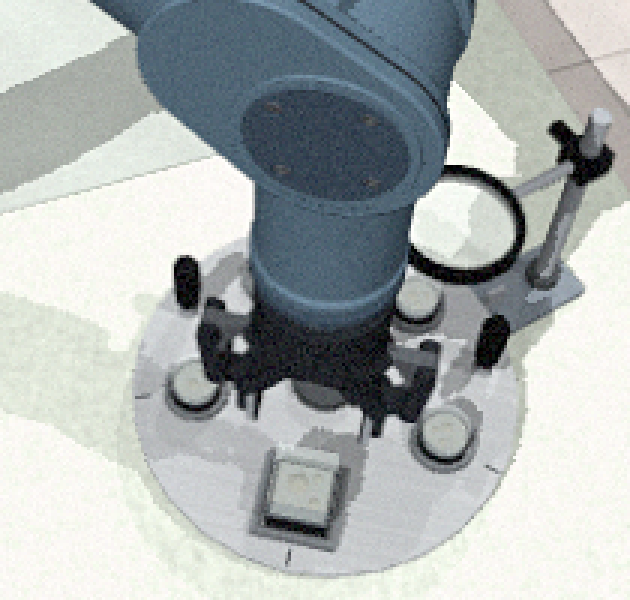

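Emit:
carry_out([
  [-0.5,-0.005,0.03,0.02,0,0,0.16],
  [-0.5,-0.01,0.07,0.02,0,0,0.32],
  [-0.5,-0.015,0.11,0.02,0,0,0.48],
  [-0.5,-0.022,0.15,0.02,0,0,0.64],
  [-0.5,-0.029,0.182,0.02,0,0,0.82],
  [-0.5,-0.029,0.182,0.02,0,0,0.82],
  [-0.5,-0.029,0.182,0.02,0,0,0.82],
])

```text
t: 10.02
position: [0.5272, -0.0351, 0.197]
tcp_rot: [-90.1, -0.0, -75.5]
contact_force: [0.4, -0.4, 0.0]
width: 0.748
```

Run:
```python
from h import *
c=shot('wrist','w9'); o=arm.get_obs(); print({k:o[k] for k in['t','position','tcp_rot','contact_force','width','joints']})
cv2.imwrite('pics/w9z.png',cv2.convertScaleAbs(cv2.resize(c['image'][:,:,::-1],None,fx=1.5,fy=1.5,interpolation=3),alpha=1.4))
w=load('w8');print(onz(w,369/1.5-.2,115/1.5-.2,.046))
```

```text
{'t': 10.075, 'position': array([ 0.52736992, -0.03557278,  0.1971394 ]), 'tcp_rot': array([-9.00767472e+01, -3.24369299e-02, -7.54928017e+01]), 'contact_force': array([ 0.03122214,  0.33869152, -0.30455161]), 'width': 0.7527937538857835, 'joints': array([-16.65372507,  23.28924227,  19.69464124, 109.94526358,
       -10.17570601,  48.51029914,  22.84321526])}
[ 0.6103319 -0.1307755  0.046    ]
```

View pics/w9z.png

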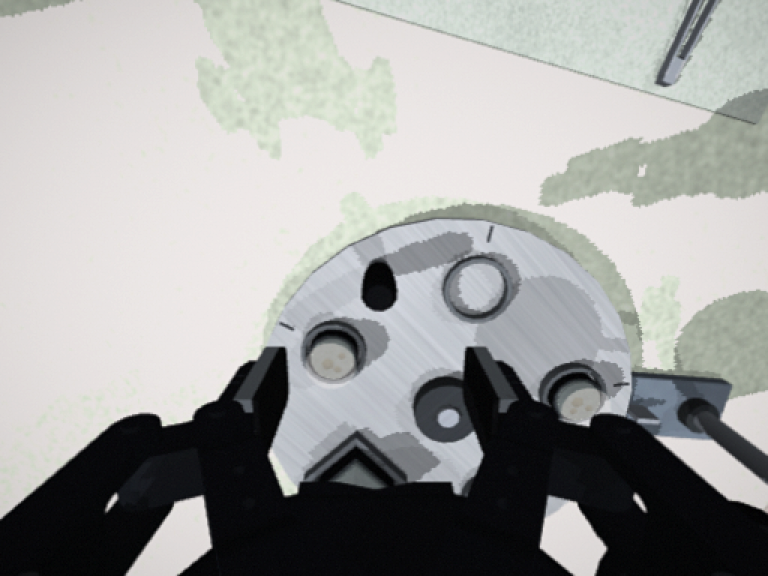

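Run:
```python
from h import *
w=load('w9');f=lambda x,y,z:np.round(onz(w,x/1.5-.2,y/1.5-.2,z),4)
print('top',f(379,294,.098),'low',f(379,266,.042),'hub',f(448,409,.046),f(448,418,.046))
ax=np.array([.610,-.131])
for b in (127,130): print(b, ax+.125*np.array([np.cos(np.radians(b)),np.sin(np.radians(b))]))
cv2.imwrite('pics/w9y.png',cv2.convertScaleAbs(cv2.resize(w['image'][160:220,220:290,::-1],None,fx=8,fy=8,interpolation=0),alpha=2))
```

```text
top [ 0.5295 -0.034   0.098 ] low [ 0.5292 -0.031   0.042 ] hub [ 0.6094 -0.1264  0.046 ] [ 0.6118 -0.1341  0.046 ]
127 [ 0.53477312 -0.03117056]
130 [ 0.52965155 -0.03524444]
```

View pics/w9y.png

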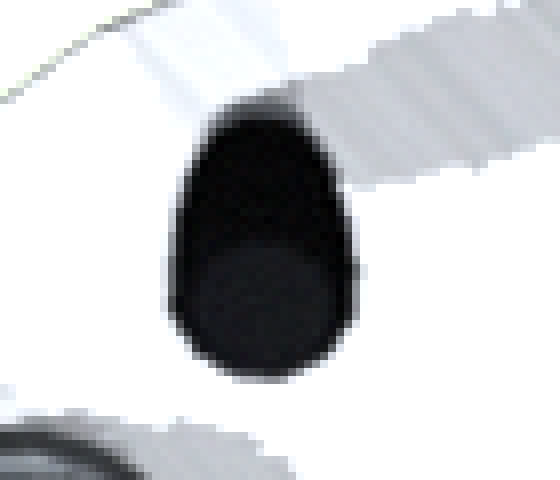

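Emit:
carry_out([
  [-0.5,0.002,0.001,0,0,0,0],
  [-0.5,0.002,0.001,-0.05,0,0,0],
  [-0.5,0.002,0.001,-0.1,0,0,0],
  [-0.5,0.002,0.001,-0.119,0,0,0],
  [-0.5,0.002,0.001,-0.119,0,0,0],
  [-0.5,0.002,0.001,-0.119,0,0,0],
])

```text
t: 10.82
position: [0.5306, -0.0338, 0.0796]
tcp_rot: [-89.9, -0.0, -75.4]
contact_force: [0.9, -0.8, -0.1]
width: 0.753
```

Run:
```python
from h import *
c=shot('wrist','w10'); o=arm.get_obs(); print({k:o[k] for k in['t','position','tcp_rot','contact_force','width']})
cv2.imwrite('pics/w10z.png',cv2.convertScaleAbs(cv2.resize(c['image'][:,:,::-1],None,fx=1.5,fy=1.5,interpolation=3),alpha=1.4))
```

```text
{'t': 10.875, 'position': array([ 0.53074759, -0.03362575,  0.07992838]), 'tcp_rot': array([-8.98818455e+01, -3.79672330e-02, -7.53658734e+01]), 'contact_force': array([-0.41955334, -0.45949251,  0.22029262]), 'width': 0.750823531446073}
```

View pics/w10z.png

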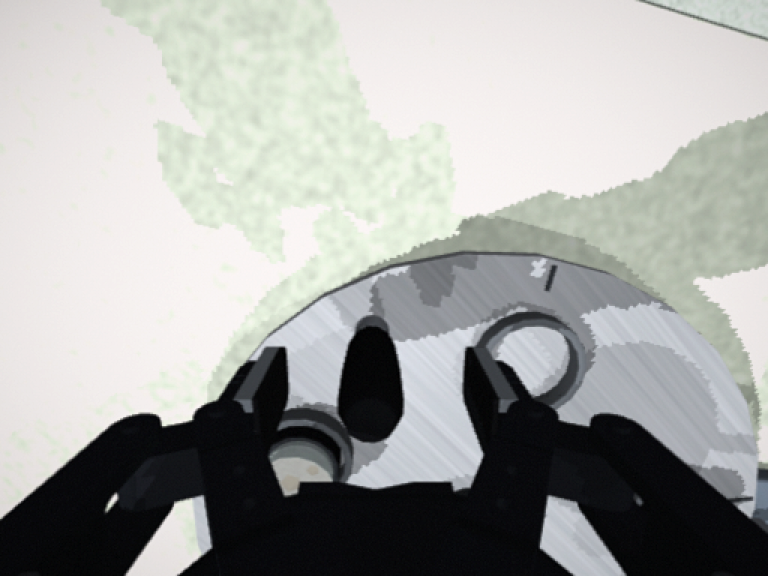

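Emit:
carry_out([
  [1,-0.001,-0.001,-0.002,0,0,0],
  [1,-0.001,-0.001,-0.002,0,0,0],
  [1,-0.001,-0.001,-0.002,0,0,0],
  [1,-0.001,-0.001,-0.002,0,0,0],
  [1,-0.001,-0.001,-0.002,0,0,0],
  [1,-0.001,-0.001,-0.002,0,0,0],
])

```text
t: 11.62
position: [0.5293, -0.0341, 0.0774]
tcp_rot: [-89.9, -0.0, -75.3]
contact_force: [-0.9, 0.2, 4.9]
width: 0.243
```

Run:
```python
from h import *
c=shot('wrist','w11'); o=arm.get_obs(); print({k:o[k] for k in['t','position','tcp_rot','contact_force','width','joints']})
cv2.imwrite('pics/w11z.png',cv2.convertScaleAbs(cv2.resize(c['image'][:,:,::-1],None,fx=1.5,fy=1.5,interpolation=3),alpha=1.4))
ax=np.array([.6103,-.131]);p=o['position'][:2]-ax;print(np.linalg.norm(p),np.degrees(np.arctan2(p[1],p[0])))
# plan: rotate about axis
b0=130.; P=lambda b:.125*np.array([np.cos(np.radians(b)),np.sin(np.radians(b))])
for b in [131,134,138,143,148,154,160,166,172,178,184,190,196,202,208,214,220,226,232,238,244,249,253,256,258,260,261]: print(b,np.round(P(b)-P(b0),4))
```

```text
{'t': 11.675, 'position': array([ 0.52921951, -0.03412173,  0.07736166]), 'tcp_rot': array([-8.99376366e+01, -2.33038677e-03, -7.53232674e+01]), 'contact_force': array([-1.21423246,  0.72728939,  6.02041378]), 'width': 0.2419316011690594, 'joints': array([-13.07798804,  34.46420067,  15.38579715, 113.18906396,
       -15.50255632,  34.23485472,  27.2877917 ])}
0.12633069942351827 129.92702853223082
131 [-0.0017 -0.0014]
134 [-0.0065 -0.0058]
138 [-0.0125 -0.0121]
143 [-0.0195 -0.0205]
148 [-0.0257 -0.0295]
154 [-0.032 -0.041]
160 [-0.0371 -0.053 ]
166 [-0.0409 -0.0655]
172 [-0.0434 -0.0784]
178 [-0.0446 -0.0914]
184 [-0.0443 -0.1045]
190 [-0.0428 -0.1175]
196 [-0.0398 -0.1302]
202 [-0.0355 -0.1426]
208 [-0.03   -0.1544]
214 [-0.0233 -0.1657]
220 [-0.0154 -0.1761]
226 [-0.0065 -0.1857]
232 [ 0.0034 -0.1943]
238 [ 0.0141 -0.2018]
244 [ 0.0256 -0.2081]
249 [ 0.0356 -0.2125]
253 [ 0.0438 -0.2153]
256 [ 0.0501 -0.217 ]
258 [ 0.0544 -0.218 ]
260 [ 0.0586 -0.2189]
261 [ 0.0608 -0.2192]
```

View pics/w11z.png

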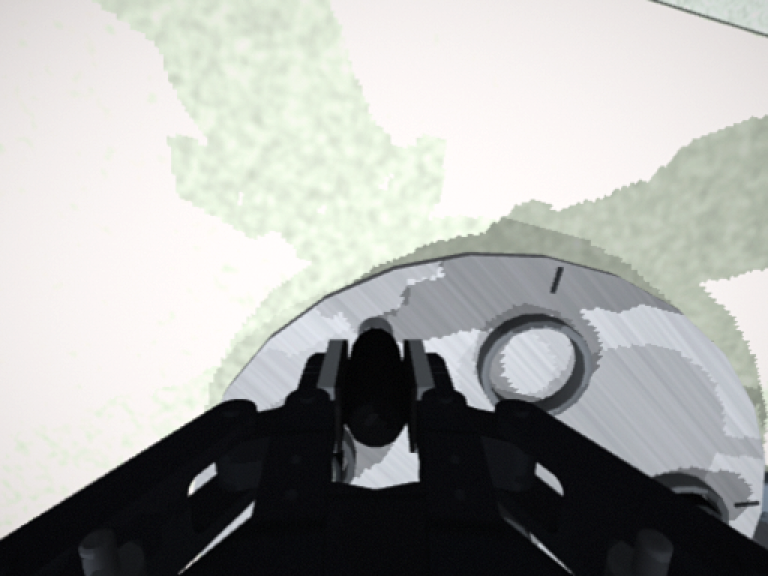

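Emit:
carry_out([
  [1,-0.0017,-0.0014,0,0,0,0],
  [1,-0.0065,-0.0058,0,0,0,0],
  [1,-0.0125,-0.0121,0,0,0,0],
  [1,-0.0195,-0.0205,0,0,0,0],
  [1,-0.0257,-0.0295,0,0,0,0],
  [1,-0.032,-0.041,0,0,0,0],
  [1,-0.0371,-0.053,0,0,0,0],
  [1,-0.0409,-0.0655,0,0,0,0],
  [1,-0.0434,-0.0784,0,0,0,0],
  [1,-0.0446,-0.0914,0,0,0,0],
  [1,-0.0445,-0.098,0,0,0,0],
  [1,-0.0445,-0.101,0,0,0,0],
])

```text
t: 13.18
position: [0.4844, -0.1361, 0.0773]
tcp_rot: [-90.0, -0.0, -75.4]
contact_force: [-1.7, 0.4, 8.4]
width: 0.239
```

Run:
```python
from h import *
c=shot('top','t12'); o=arm.get_obs(); print({k:o[k] for k in['t','position','tcp_rot','contact_force','width','joints']})
cv2.imwrite('pics/t12z.png',cv2.convertScaleAbs(cv2.resize(c['image'][85:265,270:410,::-1],None,fx=4,fy=3.3,interpolation=3),alpha=1.4))
s=shot('side','side12')
cv2.imwrite('pics/s12z.png',cv2.convertScaleAbs(cv2.resize(s['image'][165:365,180:390,::-1],None,fx=3,fy=3,interpolation=3),alpha=1.6))
```

```text
{'t': 13.225, 'position': array([ 0.48441416, -0.13643299,  0.07733432]), 'tcp_rot': array([-8.99618403e+01, -5.04395232e-02, -7.53946237e+01]), 'contact_force': array([-0.51814528, -0.51230635,  6.82612503]), 'width': 0.2432590879894468, 'joints': array([ -1.13280171,  32.53614608,  14.80676409, 117.07065653,
       -14.94046551,  32.08728015,  38.76682109])}
```

View pics/t12z.png

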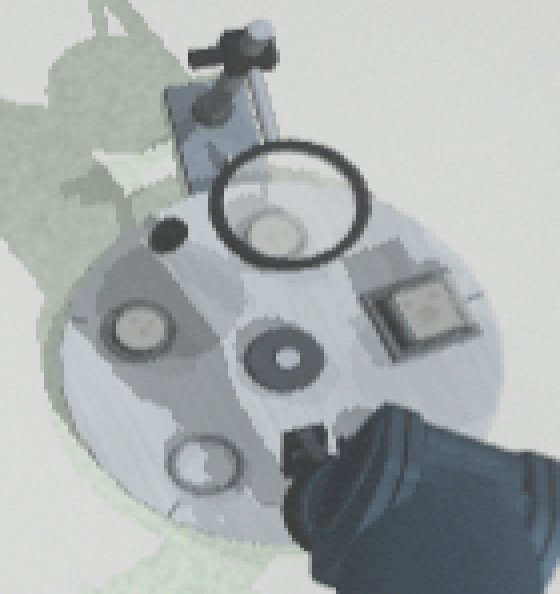

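View pics/s12z.png

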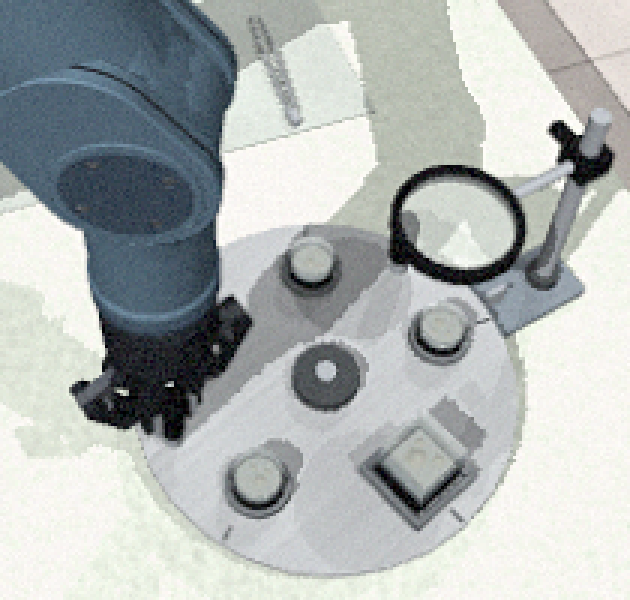

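Emit:
carry_out([
  [1,0.0002,-0.0035,0,0,0,0],
  [1,0.0008,-0.01,0,0,0,0],
  [1,0.0024,-0.02,0,0,0,0],
  [1,0.0047,-0.0292,0,0,0,0],
  [1,0.009,-0.0416,0,0,0,0],
  [1,0.0145,-0.0534,0,0,0,0],
  [1,0.0212,-0.0647,0,0,0,0],
  [1,0.0291,-0.0751,0,0,0,0],
  [1,0.038,-0.0847,0,0,0,0],
  [1,0.0479,-0.0933,0,0,0,0],
  [1,0.055,-0.0985,0,0,0,0],
  [1,0.0586,-0.1008,0,0,0,0],
])

```text
t: 14.78
position: [0.5437, -0.2366, 0.0774]
tcp_rot: [-89.9, -0.1, -75.3]
contact_force: [0.2, 0.4, 7.2]
width: 0.241
```

Run:
```python
from h import *
o=arm.get_obs(); print({k:o[k] for k in['t','position','tcp_rot','contact_force','width','joints']})
```

```text
{'t': 14.775, 'position': array([ 0.54366394, -0.23664326,  0.07735083]), 'tcp_rot': array([-8.99336863e+01, -5.58962108e-02, -7.53377987e+01]), 'contact_force': array([0.2022921 , 0.39803685, 7.2195553 ]), 'width': 0.2410165958041742, 'joints': array([  8.35658474,  38.87300898,  14.80724142, 103.77920518,
       -14.70904031,  39.13356681,  46.14367588])}
```

Emit:
carry_out([
  [1,0.005,-0.003,0,0,0,0],
  [1,0.0115,-0.0063,0,0,0,0],
  [1,0.0215,-0.0107,0,0,0,0],
  [1,0.0297,-0.0135,0,0,0,0],
  [1,0.036,-0.0152,0,0,0,0],
  [1,0.0403,-0.0162,0,0,0,0],
  [1,0.0445,-0.0171,0,0,0,0],
  [1,0.0467,-0.0174,0,0,0,0],
  [1,0.0467,-0.0174,0,0,0,0],
  [1,0.0467,-0.0174,0,0,0,0],
])

```text
t: 16.02
position: [0.59, -0.2537, 0.0774]
tcp_rot: [-89.9, -0.1, -75.3]
contact_force: [-0.1, -0.3, 6.3]
width: 0.247
```

Run:
```python
from h import *
c=shot('top','t13'); o=arm.get_obs(); print({k:o[k] for k in['t','position','tcp_rot','contact_force','width','joints']})
cv2.imwrite('pics/t13z.png',cv2.convertScaleAbs(cv2.resize(c['image'][85:185,290:390,::-1],None,fx=6,fy=6,interpolation=0),alpha=1.4))
s=shot('side','side13')
cv2.imwrite('pics/s13z.png',cv2.convertScaleAbs(cv2.resize(s['image'][190:340,260:410,::-1],None,fx=4,fy=4,interpolation=0),alpha=1.6))
```

```text
{'t': 16.075, 'position': array([ 0.59003174, -0.25369381,  0.07740789]), 'tcp_rot': array([-8.99395497e+01, -4.92779688e-02, -7.53278202e+01]), 'contact_force': array([-0.56686369,  0.25865304,  5.78555394]), 'width': 0.23846251375438068, 'joints': array([  8.90418971,  42.64320361,  15.01583935,  95.92318075,
       -14.81593128,  43.31079217,  45.61901897])}
```

View pics/t13z.png

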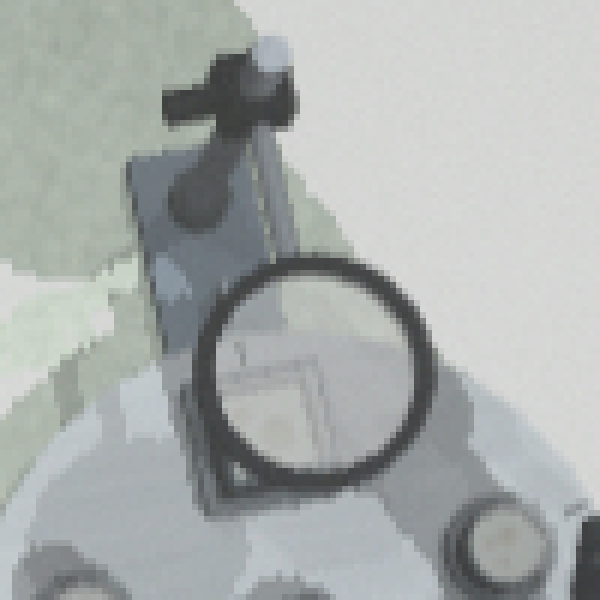

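View pics/s13z.png

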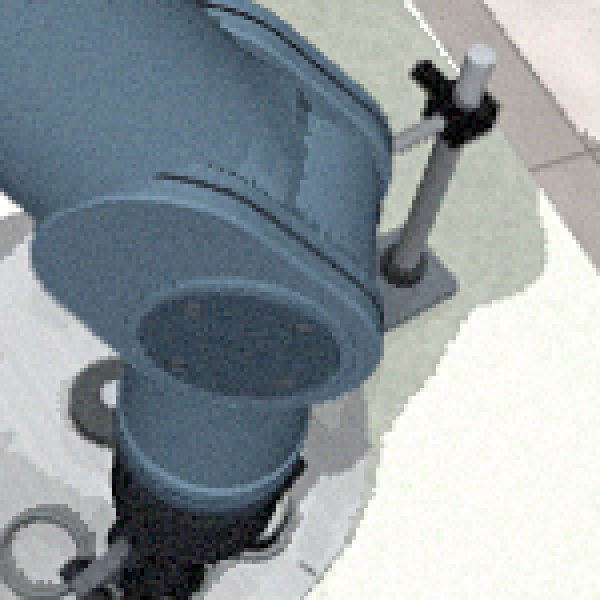

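Run:
```python
from h import *
c=load('t13');W=lambda x,y:(290+x/6-.5,85+y/6-.5)
ax=np.array([.6103,-.131]);ang=lambda P:np.degrees(np.arctan2(*(P-ax)[::-1]))
L=onz(c,*W(315,372),.176)[:2];print('lens',L,ang(L),np.linalg.norm(L-ax))
for z in(.169,.183):
  for u in (193,437):print(onz(c,*W(u,372),z)[:2])
t=onz(c,*W(239,354),.03)[:2];print('tick',t,ang(t),np.linalg.norm(t-ax))
hub=[(285,0)]
C=[onz(c,*W(*q),.04)[:2] for q in[(212,517),(320,358)]];print('nest corners',C,np.linalg.norm(C[0]-C[1]),np.mean(C,0),ang(np.mean(C,0)))
# box inner stone tray/edges: column base foot and top
print('col top',onz(c,*W(271,52),.226)[:2],ang(onz(c,*W(271,52),.226)[:2]),'foot',ang(onz(c,*W(197,203),.02)[:2]),onz(c,*W(197,203),.02))
print('pot2 tick',ang(onz(c,*W(577,508),.03)[:2]))
# predicted frame outline at 9deg
for b in(7,9,11):
  r=np.radians(b);e=np.array([np.cos(r),np.sin(r)]);n=np.array([-e[1],e[0]]);ct=ax+.1*e
  q=[np.r_[ct+i*.031*e+j*.031*n,.04] for i,j in((1,1),(1,-1),(-1,-1),(-1,1))]+[np.r_[ax+.142*e,.03]]
  print(b,np.round((proj(c,q)-[290,85]+.5)*6).tolist())
cv2.imwrite('pics/t13y.png',cv2.convertScaleAbs(cv2.resize(c['image'][125:180,315:370,::-1],None,fx=11,fy=11,interpolation=0),alpha=1.7,beta=-60))
```

```text
lens [ 0.70809998 -0.11387066] 9.934397584994201 0.09928871712031405
[ 0.71075865 -0.06586149]
[ 0.70841818 -0.16452358]
[ 0.70778152 -0.06387517]
[ 0.70546991 -0.16132093]
tick [ 0.74812345 -0.10678437] 9.965175623225502 0.1399346269323381
nest corners [array([ 0.67202763, -0.09009631]), array([ 0.74323542, -0.14160523])] 0.08788468107224798 [ 0.70763152 -0.11585077] 8.846853950983608
col top [ 0.82447822 -0.09312527] 10.028362439001741 foot 10.473093052081929 [ 0.8214889  -0.09196103  0.02      ]
pot2 tick -63.18879314142564
7 [[193.0, 376.0], [329.0, 356.0], [352.0, 490.0], [216.0, 510.0], [254.0, 347.0]]
9 [[184.0, 380.0], [319.0, 355.0], [346.0, 489.0], [211.0, 514.0], [243.0, 349.0]]
11 [[174.0, 384.0], [308.0, 355.0], [341.0, 488.0], [206.0, 517.0], [233.0, 351.0]]
```

View pics/t13y.png

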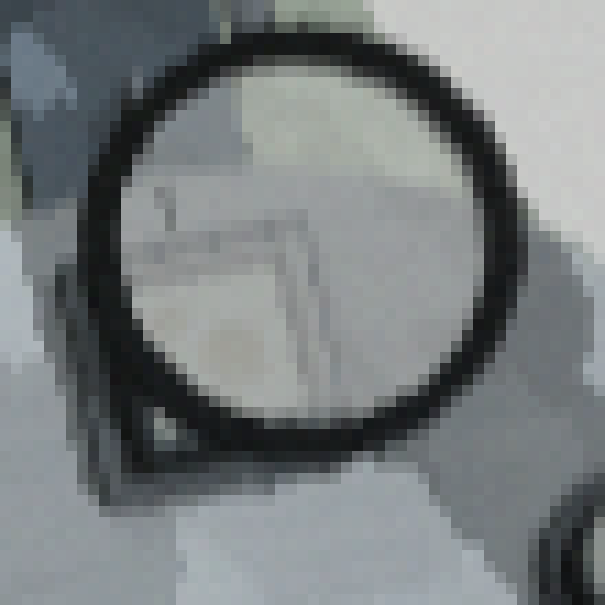

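Emit:
carry_out([
  [1,0.0015,-0.0002,0,0,0,0],
  [1,0.0015,-0.0002,0,0,0,0],
  [1,0.0015,-0.0002,0,0,0,0],
  [1,0.0015,-0.0002,0,0,0,0],
  [1,0.0015,-0.0002,0,0,0,0],
  [1,0.0015,-0.0002,0,0,0,0],
])

```text
t: 16.88
position: [0.5915, -0.2539, 0.0774]
tcp_rot: [-89.9, -0.0, -75.3]
contact_force: [-0.2, 0.7, 5.8]
width: 0.238
```

Run:
```python
from h import *
c=shot('wrist','w14'); o=arm.get_obs(); print({k:o[k] for k in['t','position','contact_force','width','qvel']})
t=shot('top','t14')
a=cv2.convertScaleAbs(cv2.resize(t['image'][85:265,270:410,::-1],None,fx=3,fy=3,interpolation=3),alpha=1.4)
cv2.imwrite('pics/t14z.png',a);cv2.imwrite('pics/w14z.png',cv2.convertScaleAbs(c['image'][:,:,::-1],alpha=1.4))
ax=np.array([.6103,-.131]);p=o['position'][:2]-ax;print(np.linalg.norm(p),np.degrees(np.arctan2(p[1],p[0]))+108)
```

```text
{'t': 16.925, 'position': array([ 0.59148376, -0.25392046,  0.07739081]), 'contact_force': array([-0.26739996,  0.47004139,  5.85155452]), 'width': 0.2450064088201414, 'qvel': array([-0.04362052,  0.11814598, -0.04121167, -0.04660656,  0.00798524,
       -0.02794993, -0.03170859])}
0.12435228714506201 9.296916609960576
```

View pics/t14z.png

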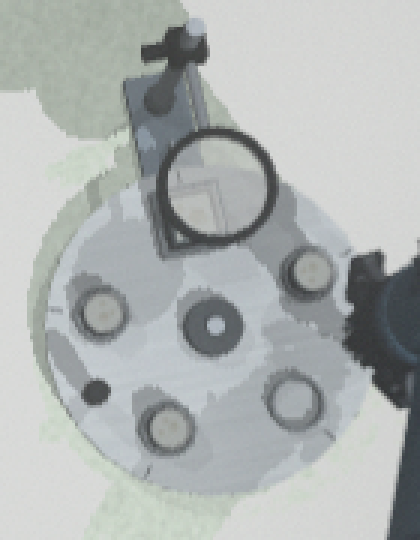

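View pics/w14z.png

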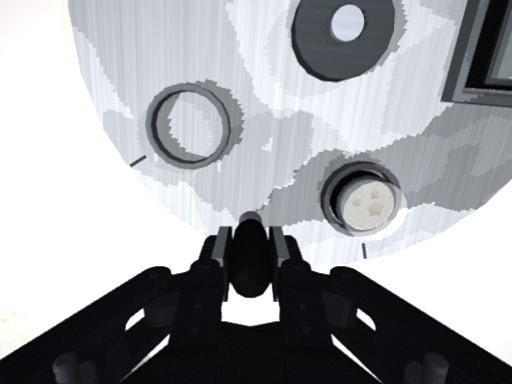

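The top view (crop) shows the box in its nest below the lens ring, ring centre about (217,187). All three pots are in their nests. In the wrist view handle B is gripped between the fingers at (250,255). I'm handing the job in.

```bash
python3 -c "
from workcell import arm
print(arm.finish_job()); print(arm.get_obs()['t'])"
```

```text
the job is handed in; nothing more can be done
None
the job is handed in; nothing more can be done
```

I put the square box in the square nest and let go of it. I then turned the carousel about 131° by handle B, and handed the job in at about 17 s with the handle still gripped. `finish_job` reports no verdict, so success is judged only by the checks below.

- **Box seating:** it touched the nest floor with about 5 N at the expected height. After release, the wrist and side pictures showed it upright inside the frame.
- **Under the lens:** handle B's position puts the nest at about 9.3°. The nest centre is about 1–2 mm from straight below the lens, against the 8 mm allowed. The estimates of the lens direction disagreed a little: about 9.9° in the last top view and about 8.5° from the side camera.
- **Grip:** the opening is 0.24, which fits the 22 mm handle, and the arm is still. I took the holding force from this opening and the fixed grip setting; it was not measured directly. The force reading was a steady 6 N upward with almost nothing sideways.
- **Pots and other items:** all three pots are in their nests in the last pictures. Nothing suggested contact with the tweezers, loupe, scoop or stand, but I did not re-measure them at the end.
- **Failed check:** the arm blocked the side camera's view of the box and lens at the end, so the final centring rests on the top camera and the arm's own position reading.

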